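# Draw the index bolt of a welding turntable

## Task

Unlock the welding turntable: press the yellow spring catch down with one fingertip and, keeping it held down, push the bolt's red handle with the other finger until the bolt is fully drawn out of the notched wheel. Then let the catch spring up into the bolt's last notch so that the bolt stays drawn, and take the hand away. Grasp and lift nothing, do not force the catch or the bolt, do not turn the table, and leave the things lying around where they are.

Things in the scene. Friction and masses are not known exactly. Their poses are not given: they have to be found in the camera images.
- station: teal base plate of the indexing station, bolted down, 115 x 330 x 12 mm; origin on the bench top, z up. The flat steel index bolt (24 mm wide, top 42 mm above the bench) lies along the station's y axis at x = 0, its guides reach to 48 mm high and x = +-28 mm. The turntable is on the +y side. Drawing the bolt moves it along the station's -y, away from the turntable
- wheel_top (a point): centre of the turntable's top, 46 mm above the bench: a steel wheel of 142 mm radius with a notched rim, at station x = 0, y = +200 mm (rim at y = +58 mm). A black welded rod frame up to 160 mm above the bench is clamped on it, within 105 mm of the centre
- bolt_handle (a point): centre of the push area of the bolt's red handle: an upright plate across the bolt, 10 mm thick (station y), station x -68 to +12 mm, 47 to 83 mm above the bench. The point moves with the bolt; it is at x = -48 mm, mid-thickness, 65 mm high, y = -8 mm when home. Beside the bolt (x below -28 mm) it overhangs free space down to the 12 mm base; behind it, 60 mm are free to the rim
- catch_pad (a point): centre of the top face of the spring catch's ribbed yellow pad: 36 mm wide (station x), 72 mm long (station y -59 to -131 mm), so a fingertip can slide along it; in line with the handle point (x = -48 mm), on its -y side. Released it slopes, this point 61 mm above the bench; fully pressed it is 51 mm and the pad's inner edge 54 mm above the bench. About 3 N starts it, 6 N holds it fully down
- catch (a joint): angle of the spring catch, rad: 0 = sprung up, its tooth in a notch of the bolt; 0.36 = pad fully down; the tooth is clear of the bolt from about 0.2. It rocks on a pin along the station's y at x = -18 mm, 54 mm above the bench, pad on one side and tooth on the other, and springs back when let go
- bolt (a joint): travel of the bolt, m: 0 = home (nose in the wheel's notch), 0.0365 = fully drawn, against its stop. Friction about 2 N. The catch has three notches to drop into: home, half-way (0.018) and fully drawn (0.036); let go early it drops into the half-way notch and locks the bolt there
- turntable (a joint): angle of the turntable, rad, 0 at the start. The bolt's nose holds it; once the bolt is drawn it turns with about 3 N at the rim
- tube_offcut: loose bystander, leave alone: steel tube offcut standing upright, 42 mm across, 60 mm high; origin at the middle of its underside
- weld_magnet: loose bystander, leave alone: blue triangular welding magnet lying flat, 75 mm sides, 16 mm high; origin at the middle of its underside
- tape_roll: loose bystander, leave alone: pink-red roll of tape lying flat, 72 mm across, 25 mm high; origin at the middle of its underside
- mallet: loose bystander, leave alone: orange dead-blow mallet lying down, 257 mm long, head 100 mm wide and 48 mm high; origin at the middle of its underside level, 143 mm from the handle's end
- paste_tin: loose bystander, leave alone: blue-labelled tin of welding paste standing upright, 70 mm across, 75 mm high; origin at the middle of its underside
- wrench: loose bystander, leave alone: steel wrench lying flat, 180 mm long; origin at the middle of its underside

How it is judged:
On the way, in this order (a step that is already met when the one before it is completed fails the run):
1. a fingertip holds the catch down while the bolt is still home (value of joint catch above 0.23 rad and value of joint bolt below 0.004 m and contact force between the fingers and catch above 0.5 N), for 0.1 s.
2. the bolt is pushed through half-way by one finger while the other still holds the catch down (value of joint bolt between 0.01 and 0.028 m and value of joint catch above 0.23 rad and contact force between the fingers and catch above 0.3 N and contact force between the fingers and bolt above 0.3 N), for 0.02 s.
3. the bolt reaches fully drawn with the catch still held down (value of joint bolt above 0.033 m and value of joint catch above 0.23 rad and contact force between the fingers and catch above 0.3 N), for 0.02 s.
At the end, for the whole second after the job is handed in: The bolt is fully drawn (within 3.5 mm of its stop) and at rest, the catch has sprung up (below 0.06 rad) into the last notch, and the turntable stands within 0.04 rad of where it was (value of joint bolt above 0.033 m and value of joint catch below 0.06 rad and velocity of joint bolt between -0.01 and 0.01 m/s and value of joint turntable between -0.04 and 0.04 rad); the robot touches nothing.
It fails at once if a bystander was disturbed (moved 15 mm) (distance of any of tube_offcut, weld_magnet, tape_roll, mallet, paste_tin, wrench from where it was at the start of the episode above 0.015 m).
It fails at once if the bolt was forced (over 50 N) (contact force between the fingers and bolt above 50 N).
It fails at once if the catch was forced (over 50 N) (contact force between the fingers and catch above 50 N).
It fails at once if the turntable was turned (over 0.04 rad) (value of joint turntable above 0.04 rad or value of joint turntable below -0.04 rad).
It fails at once if the catch was let go on the way (it dropped while the bolt was between home and fully drawn) (value of joint bolt between 0.006 and 0.03 m and value of joint catch below 0.15 rad).
It also fails if it takes over 35 s, if anything falls off the work surface, if the arm or the gripper's body presses on something with over 40 N, if the wrist force passes 120 N, or if a joint passes its speed limit or range.

## Robot

A 6-joint arm with a two-finger parallel gripper is mounted at the origin on the work surface. World frame = base frame: x ahead of the robot, y to its left, z up, the work surface at z = 0. Lengths are in m, angles in rad, forces in N, time in s.
With the tool pointing down it reaches from about 0.35 to 0.775 m from the base axis. Payload 5.5 kg.
Tool frame: the origin (TCP) lies at the very end of the fingers, on their centre line; the grasp point (between the pads) lies 19 mm behind it (env.grip_point_offset is the distance from the TCP to the grasp point, in m); z points along the fingers, y is the line along which they close (so a half turn about z gives the same grasp; the last joint's range is limited). The gripper opens to 85 mm and grips with 20 to 120 N. Pads are 22 mm wide; open, the fingers measure 114 mm over their backs; the gripper's body (76 mm by 85 mm) begins 54 mm behind the grasp point. The pads swing forward as they close: fully open they stand 13 mm farther back than shut.
Start: joints at [1.096, 0.313, 0.046, 1.304, 0, 1.431], TCP at [0.189, 0.543, 0.231] pointing down, gripper open.
Joint ranges: [-2.76, 2.76], [-0.86, 1.69], [-1.03, 1.26], [-2.2, 2.34], [-1.47, 1.5], [-3.14, 3.14]. Speed limits (rad/s): [2.57, 2.57, 3.14, 3.14, 3.14, 3.14].

## Interface

Orientations are given as a unit quaternion [w, x, y, z].
In Python, from workcell import sensors, imaging, workorder, env gives the robot as it stands.
- The arm moves only by the shell command python3 -m handwheel 'ROWS' [FORCE]. ROWS is JSON, a list of rows, each a list of 5 numbers: the shift along the tool's x, y, z in mm, then the turn about the tool's z in rad, then the opening, from 0 (shut) to 1 (fully open). A call has 1 to 8 rows; each row is the pose to reach, as a shift and turn from the pose commanded when the call began, along the tool's axes at that moment; what a row does not reach only later rows make up. A row lasts 1/10 s, in which the tool goes at most 50 mm and 8.59 degrees, less where a joint would pass 70% of its speed; a pose out of reach is approached as far as the arm can. A call with a gripper value outside its range is refused whole. The fingers move at their own pace and stop on an object; FORCE is the grip in N (left out, the last holds). Time passes only in rows, so rows that repeat a pose let the fingers close. It gives the time, the measured TCP pose, the force, the opening and the grip force at its end, in the units of the state.
- sensors.get_state(): the state, without advancing time (a new reading comes with each control period).
- imaging.read_camera(name): name is "side" or "top"; returns a dict with "color" (480x640x3 uint8, blue, green, red), "z_map" (480x640 float32, m along the optical axis (not along the pixel's ray), 0 where there is no reading), "fx", "fy", "cx", "cy" (pixels), "xyz" and "rotation" of the camera in the world. Camera axes: x right, y down, z forward; pixel columns grow to the right and rows downward; lengths in m; the calibration is good to about 2 mm. A picture is of the moment at which its call begins.
- workorder.hand_in(): hands the job in; it is judged then, once.
The state is a dict: "clock": time; "joint_pos": joint angles; "qvel": joint speeds; "tau": joint torques, N m; "tcp_pos": TCP position; "orientation": TCP orientation; "wrist_force": force on the tool from outside, world axes, zero at the start; "ft_torque": the same for the moment, N m; "finger_gap": finger opening in m; "grip_force": force on a finger pad.
Only numpy, scipy, OpenCV 4.12 (cv2) and the standard library are available. Lean on these libraries where they do the work, as an engineer would, in place of code of your own. Each camera call takes 0.05 s, during which the arm holds its last target. There are 200 camera calls.

## Working session

There is one attempt and no reset: what is moved stays moved. The work goes in short steps, Python scripts to look and compute and a shell command to move; the robot and the scene stay as the last step left them, time stands still between calls to the robot, and variables do not carry over. Pictures are saved under pics/ and viewed, at most 10 in all, crops included, and the job is handed in when it is done.

```bash
mkdir -p pics
cat > h.py <<'E'
import numpy as np, cv2
from workcell import sensors, imaging, workorder, env
def cam(n):
    c=imaging.read_camera(n); return c
def R(c):
    r=np.array(c["rotation"]); 
    if r.shape==(3,3): return r
    from scipy.spatial.transform import Rotation as Q
    return Q.from_quat(np.r_[r[1:],r[0]]).as_matrix()
def pts(c):
    v,u=np.mgrid[:480,:640]; z=c["z_map"]
    p=np.stack([(u-c["cx"])/c["fx"]*z,(v-c["cy"])/c["fy"]*z,z],-1)
    return p@R(c).T+np.array(c["xyz"])
E
python3 - <<'E'
from h import *
for n in("top","side"):
    c=cam(n); cv2.imwrite(f"pics/{n}0.png",c["color"]); print(n,c["xyz"],np.round(R(c),3).tolist(),c["fx"])
s=sensors.get_state(); print(s)
E
```

```text
top [0.52822212 0.05541209 1.14628531] [[0.005, -0.998, 0.069], [-1.0, -0.006, -0.004], [0.004, -0.069, -0.998]] 482.00895078863107
side [ 0.20343514 -0.5839085   0.48865806] [[0.836, -0.285, 0.469], [-0.548, -0.411, 0.728], [-0.015, -0.866, -0.5]] 454.0350745126375
{'clock': 0.1, 'joint_pos': array([1.09640348e+00, 3.13952904e-01, 4.51069954e-02, 1.30357529e+00,
       7.85128627e-06, 1.43120940e+00]), 'qvel': array([ 0.00058141, -0.00016702,  0.00350303, -0.00241071, -0.00096782,
        0.00121989]), 'tau': array([ 3.01095271e-03, -4.81722593e+01,  2.99245888e+01,  1.26922419e-02,
       -1.59567699e-04,  4.29189399e-06]), 'tcp_pos': array([0.18873507, 0.54268019, 0.23048821]), 'orientation': array([-2.49252297e-04,  1.66622127e-01,  9.86020490e-01, -7.73265180e-04]), 'wrist_force': array([-0.56376281, -0.39110187,  0.01951593]), 'ft_torque': array([ 0.00246133,  0.00326369, -0.0554529 ]), 'grip_force': 0.0, 'finger_gap': 0.08544363147828789}
```

View pics/top0.png

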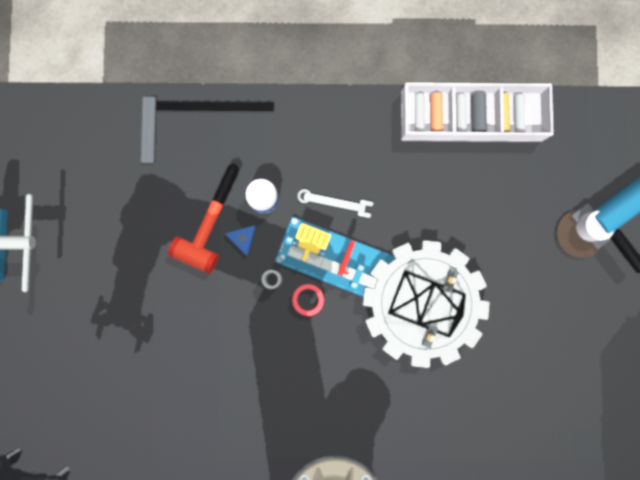

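View pics/side0.png

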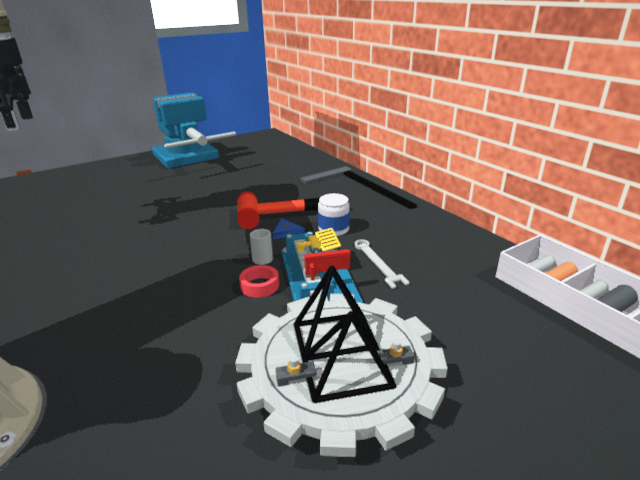

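The top view shows the yellow pad at about (313,237), the red handle at (347,258) and the wheel at (427,303). The tin is at (261,195), the tape at (308,300), and the tube at (271,280). Station -y points image left and slightly up.

```bash
cat >> h.py <<'E'
def ray(c,u,v,h):
    d=R(c)@np.array([(u-c["cx"])/c["fx"],(v-c["cy"])/c["fy"],1]); o=np.array(c["xyz"]); return o+d*(h-o[2])/d[2]
def masks(c):
    hsv=cv2.cvtColor(c["color"],cv2.COLOR_BGR2HSV); H,S,V=[hsv[...,i].astype(int) for i in range(3)]
    return dict(yellow=(H>18)&(H<35)&(S>120)&(V>120), red=((H<6)|(H>174))&(S>150)&(V>90), teal=(H>90)&(H<108)&(S>120)&(V>60), grey=(S<40)&(V>150))
E
python3 - <<'E'
from h import *
c=cam("top"); P=pts(c); m=masks(c); Z=P[...,2]
rp=lambda uv,h: np.array([ray(c,u,v,h)[:2] for u,v in uv])
def box(mask,roi,h,name):
    k=np.zeros_like(mask); u0,v0,u1,v1=roi; k[v0:v1,u0:u1]=mask[v0:v1,u0:u1]
    n,l,st,_=cv2.connectedComponentsWithStats(k.astype(np.uint8)); i=1+st[1:,4].argmax(); k=l==i
    v,u=np.nonzero(k); q=rp(np.c_[u,v],h)
    r=cv2.minAreaRect((q*1000).astype(np.float32)); print(name,len(u),np.round(r[0],1),np.round(r[1],1),round(r[2],1),"z",np.round(np.percentile(Z[k],[5,50,95])*1000,1), 'mean3d',np.round(P[k].mean(0)*1000,1))
    return q,r
box(m["yellow"],(285,210,335,262),.061,"pad")
box(m["red"],(335,235,365,285),.083,"handle")
box(m["teal"],(270,210,410,300),.012,"base")
k=(np.abs(Z-.046)<.006)&(m["grey"]); k[:, :355]=0; k[:230]=0;k[375:]=0;k[:,495:]=0
v,u=np.nonzero(k); q=rp(np.c_[u,v],.046); ce,r=cv2.minEnclosingCircle((q*1000).astype(np.float32)); print("wheel",ce,r)
cv2.imwrite("pics/crop1.png",cv2.resize(c["color"][200:320,260:420],None,fx=5,fy=5,interpolation=cv2.INTER_CUBIC))
E
```

```text
pad 411 [601.9  57.3] [49.5 77.7] 56.8 z [56.6 60.8 66.1] mean3d [605.8  54.2  66.1]
handle 115 [571.1 -21.8] [ 9.7 74.2] 71.6 z [80.7 83.7 86.8] mean3d [569.6 -20.6  83.6]
base 2352 [572.   2.] [259.  117.2] 69.0 z [ 8.4 13.  48.1] mean3d [570.1  -2.3  20.6]
wheel (476.9547119140625, -191.60134887695312) 156.54612731933594
```

View pics/crop1.png

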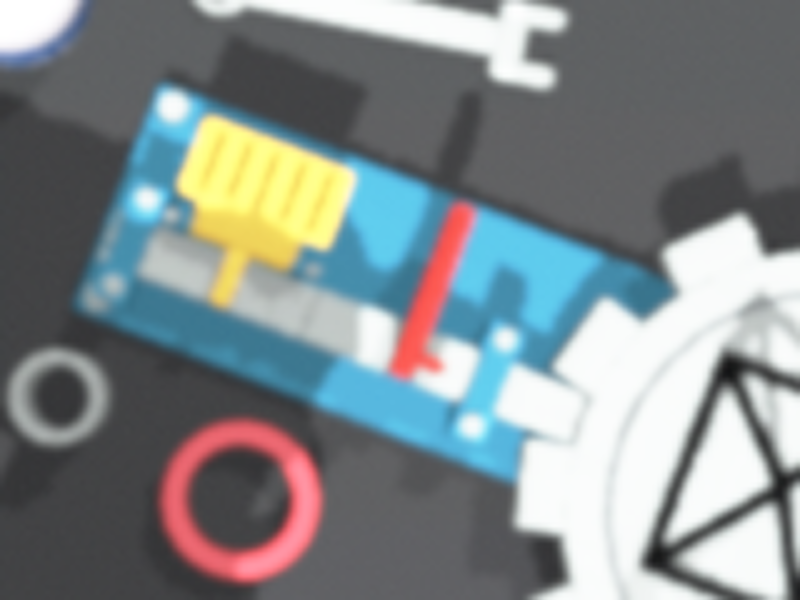

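The crop shows pad corners at about (215,115), (355,165), (325,250) and (180,190). The handle's top edge runs from (462,207) at its free end to (403,375), and a hub stub sits near (440,362). I'll fit the frame from these points.

Run:
```python
from h import *
from scipy.spatial.transform import Rotation as Q
c=cam("top"); f=lambda x,y,h: ray(c,260+x/5-.4,200+y/5-.4,h)[:2]*1000
# wheel: grey px at wheel height, robust circle from contour hull without guide side
P=pts(c);k=(np.abs(P[...,2]-.046)<.006)&masks(c)["grey"]; k[:,:382]=0;k[:235]=0;k[372:]=0;k[:,492:]=0
k[:, :400][:]=k[:, :400]
v,u=np.nonzero(k); hull=cv2.convexHull(np.c_[u,v].astype(np.int32))[:,0]
q=np.array([ray(c,a,b,.046)[:2] for a,b in hull])*1000
from scipy.optimize import least_squares
s=least_squares(lambda p:np.hypot(*(q-p[:2]).T)-142,[470,-190],loss="soft_l1",f_scale=2); W=s.x; print("wheel",W,np.round(s.fun,0))
pad=np.mean([f(215,115,.0645),f(355,165,.0645),f(325,250,.0575),f(180,190,.0575)],0)
ho,hi=f(462,207,.083),f(403,375,.083); print("pad",pad,"handle",ho,hi,np.hypot(*(ho-hi)))
# model fit: station points
M=np.array([[0,200],[-48,-95],[-68+4,-8],[12-4,-8]]);w=np.array([W,pad,ho,hi])
w[2]+=(hi-ho)*4/np.hypot(*(hi-ho))*0
g=least_squares(lambda p:((M@np.array([[np.cos(p[2]),np.sin(p[2])],[-np.sin(p[2]),np.cos(p[2])]])+p[:2]-w).ravel()),[550,-10,2.78],loss="soft_l1",f_scale=3)
x,y,t=g.x; print(g.x,np.degrees(t),np.round(g.fun,1))
S=lambda a,b:np.array([x+a*np.cos(t)-b*np.sin(t),y+a*np.sin(t)+b*np.cos(t)])
print("home handle",S(-48,-8),"pad",S(-48,-95))
st=sensors.get_state();o=st["orientation"];Rm=Q.from_quat(np.r_[o[1:],o[0]]).as_matrix();print(np.round(Rm,3))
T=S(-48,-8-35); d=np.r_[T/1000,.231]-st["tcp_pos"]; print("hand target",T,"tool shift mm",Rm.T@d*1000)
ey=np.array([-np.sin(t),np.cos(t),0]); e=Rm.T@ey; print("turn about tool z to align y with ey",np.arctan2(-e[0],e[1]))
```

```text
wheel [ 470.89396977 -205.01603128] [ -0.   0.  -0.  -0.  -0.  -0.  -0.  -0.  -1.   0.  -1.  -0.   0.   0.
   0.   0.   0. -22.  -5.   0.   0.   1.  -1.  -0.   0.  -0.  -0.   0.
  -0.  -0.  -1.   0.   0.]
pad [621.41541223  50.71993594] handle [608.0484509  -34.80728507] [533.7097969   -8.79789152] 78.75737445754169
[542.50956215 -19.33622032   2.77301264] 158.88192080428468 [-0.4 -0.9  0.1  1.3 -3.  -0.1  4.2 -0.2]
home handle [590.16820649 -29.1674776 ] pad [621.51353878  51.98959322]
[[-0.944  0.329 -0.001]
 [ 0.329  0.944 -0.001]
 [ 0.    -0.001 -1.   ]]
hand target [602.77839764   3.48191871] tool shift mm [-5.68195271e+02 -3.73376881e+02  6.33046818e-02]
turn about tool z to align y with ey -3.1077625144559677
```

```bash
python3 -m handwheel '[[-45,-30,0,0,0.87],[-90,-60,0,0,0.87],[-130,-90,0,0,0.87],[-170,-115,0,0,0.87],[-210,-140,0,0,0.87],[-250,-165,0,0.034,0.87],[-290,-190,0,0.034,0.87],[-320,-210,0,0.034,0.87]]'
```

```text
clock: 1.0
tcp_pos: [0.4236, 0.2374, 0.2313]
orientation: [0.0, 0.184, 0.983, 0.0]
wrist_force: [0.8, 0.4, 0.5]
finger_gap: 0.0745
grip_force: 0.0
```

```bash
python3 -m handwheel '[[-40,-25,0,0,0.87],[-80,-50,0,0,0.87],[-120,-78,0,0,0.87],[-160,-105,0,0,0.87],[-200,-131,0,0,0.87],[-235,-154,0,0,0.87],[-251,-165,0,0,0.87],[-251,-165,0,0,0.87]]'
cat >> h.py <<'E'
from scipy.spatial.transform import Rotation as Q
X,Y,T=542.5,-19.3,2.773
def rep():
    s=sensors.get_state();o=s["orientation"];Rm=Q.from_quat(np.r_[o[1:],o[0]]).as_matrix()
    p=s["tcp_pos"]*1000-[X,Y,0]; a=np.array([np.cos(T),np.sin(T)]);b=np.array([-np.sin(T),np.cos(T)])
    print("station x,y,z",np.round([p[:2]@a,p[:2]@b,p[2]],1),"yaw err",round(float(np.arctan2(Rm[:2,0]@b,Rm[:2,0]@a)),4),"t",s["clock"],"gap",s["finger_gap"],"F",np.round(s["wrist_force"],1))
E
python3 -c "from h import *; rep()"
```

```text
clock: 1.8
tcp_pos: [0.5981, -0.0076, 0.2303]
orientation: [-0.0, 0.185, 0.983, -0.0]
wrist_force: [0.1, 0.9, -0.6]
finger_gap: 0.074
grip_force: 0.0
station x,y,z [-47.6 -31.  230.3] yaw err -0.0041 t 1.8 gap 0.07399325535644329 F [ 0.1  0.9 -0.6]
```

```bash
python3 -m handwheel '[[0,0,40,0,0.87],[0,0,80,0,0.87],[0,0,110,0,0.87],[0,0,128,0,0.87],[0,0,128,0,0.87]]'
python3 - <<'E'
from h import *
rep()
a=cam("side")["color"][190:310,250:410]; b=cam("top")["color"][190:310,260:420]
cv2.imwrite("pics/near1.png",cv2.resize(np.vstack([a,b]),None,fx=2.5*1,fy=2.5,interpolation=cv2.INTER_CUBIC))
E
```

```text
clock: 2.3
tcp_pos: [0.5936, -0.0034, 0.1002]
orientation: [-0.003, 0.183, 0.983, 0.0]
wrist_force: [-0.6, -0.6, 0.4]
finger_gap: 0.0743
grip_force: 0.0
station x,y,z [-42.  -33.3 100.2] yaw err 0.0009 t 2.3 gap 0.07429717345901228 F [-0.6 -0.6  0.4]
```

View pics/near1.png

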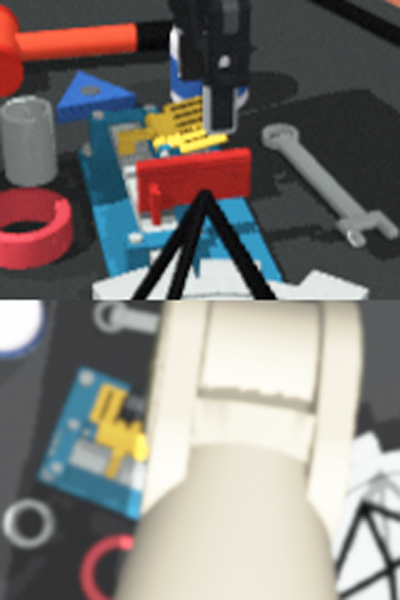

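The side crop shows the near finger's tip at about (220,130), above the handle, which spans (137–250, 155–210). The top view is blocked by the arm. Next I'll settle the arm and check the projections.

```bash
python3 -m handwheel '[[0,0,0,0,0.87],[0,0,0,0,0.87]]' >/dev/null
python3 - <<'E'
from h import *
rep()
c=cam("side")
def proj(a,b,z):
    p=np.array([X+a*np.cos(T)-b*np.sin(T),Y+a*np.sin(T)+b*np.cos(T),z])/1000
    q=R(c).T@(p-np.array(c["xyz"])); return np.round([(q[0]/q[2]*c["fx"]+c["cx"]-250)*4,(q[1]/q[2]*c["fy"]+c["cy"]-190)*4]).astype(int)
im=cv2.resize(c["color"][190:310,250:410],None,fx=4,fy=4,interpolation=cv2.INTER_CUBIC)
for p in [(-68,-3,83),(12,-3,83),(-68,-3,47),(-30,-59,57.5),(-66,-59,64.5)]: cv2.circle(im,tuple(int(i) for i in proj(*p)),4,(0,255,0),1)
s=sensors.get_state()["tcp_pos"]*1000-[X,Y,0]; sx=s[0]*np.cos(T)+s[1]*np.sin(T); sy=-s[0]*np.sin(T)+s[1]*np.cos(T)
for dx in(-11,11):
  for dz in (0,7): cv2.circle(im,tuple(int(i) for i in proj(sx+dx,sy+51.5,s[2]+dz)),4,(255,0,255),1)
cv2.imwrite("pics/near2.png",im)
E
```

```text
station x,y,z [-46.4 -33.6 105. ] yaw err 0.0001 t 2.6 gap 0.07416496720357532 F [ 0.1 -0.2  0.2]
```

View pics/near2.png

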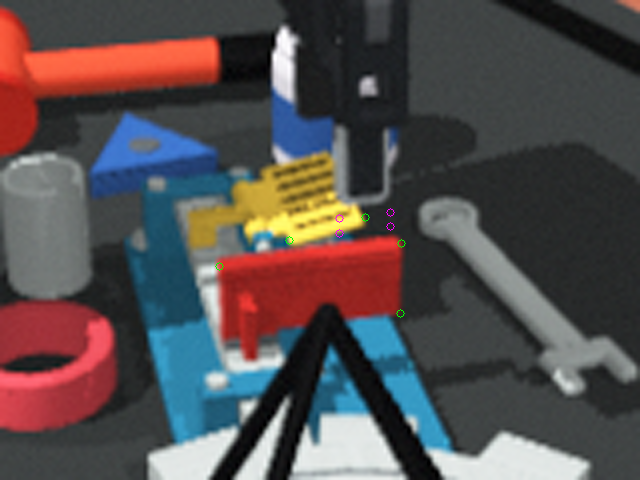

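Projected handle and pad points agree with the image, and the finger is laterally centred at about u=363. Its tip sits roughly 10 mm above the TCP, as expected with the fingers open. I'll descend gently, watching the force.

```bash
python3 -m handwheel '[[-1,-1,10,0,0.87],[-2,-1,20,0,0.87],[-2,-1,30,0,0.87],[-2,-1,38,0,0.87],[-2,-1,44,0,0.87],[-2,-1,46,0,0.87],[-2,-1,46,0,0.87],[-2,-1,46,0,0.87]]' >/dev/null; python3 -c "from h import *; rep()"
```

```text
station x,y,z [-47.7 -32.2  57.6] yaw err -0.0001 t 3.45 gap 0.07433173971892652 F [-0.8 -0.5 -0.4]
```

```bash
for i in 1; do python3 -m handwheel '[[0,0,2,0,0.87],[0,0,4,0,0.87],[0,0,4,0,0.87],[0,0,4,0,0.87]]' >/dev/null; python3 -c "from h import *; rep()"; done
python3 -m handwheel '[[0,0,2,0,0.87],[0,0,4,0,0.87],[0,0,4,0,0.87],[0,0,4,0,0.87]]' >/dev/null; python3 -c "from h import *; rep()"
```

```text
station x,y,z [-47.8 -32.2  53.7] yaw err -0.0002 t 3.85 gap 0.07410406358595949 F [ 0.9 -0.   2. ]
station x,y,z [-48.  -32.2  49.6] yaw err -0.0003 t 4.25 gap 0.0744322329281745 F [ 1.1 -0.   3.6]
```

```bash
python3 -m handwheel '[[0,0,1,0,0.87],[0,0,3,0,0.87],[0,0,3,0,0.87],[0,0,3,0,0.87]]' >/dev/null; python3 -c "from h import *; rep()"
python3 -m handwheel '[[0,0,1,0,0.87],[0,0,2,0,0.87],[0,0,2,0,0.87],[0,0,2,0,0.87]]' >/dev/null; python3 -c "from h import *; rep()"
```

```text
station x,y,z [-48.1 -32.2  46.7] yaw err -0.0004 t 4.65 gap 0.07457662129362225 F [ 2.7 -0.7  5.2]
station x,y,z [-48.1 -32.3  44.8] yaw err -0.0003 t 5.05 gap 0.07414431352175097 F [ 3.2 -2.   5.8]
```

```bash
python3 -m handwheel '[[0,0,1,0,0.87],[0,0,1.5,0,0.87],[0,0,1.5,0,0.87],[0,0,1.5,0,0.87]]' >/dev/null; python3 -c "from h import *; rep()"
python3 - <<'E'
from h import *
a=cam("side")["color"][190:310,250:410]
cv2.imwrite("pics/near3.png",cv2.resize(a,None,fx=4,fy=4,interpolation=cv2.INTER_CUBIC))
E
```

```text
station x,y,z [-48.1 -32.3  43.4] yaw err -0.0003 t 5.45 gap 0.07436098753904354 F [ 3.2 -2.1  6.1]
```

View pics/near3.png

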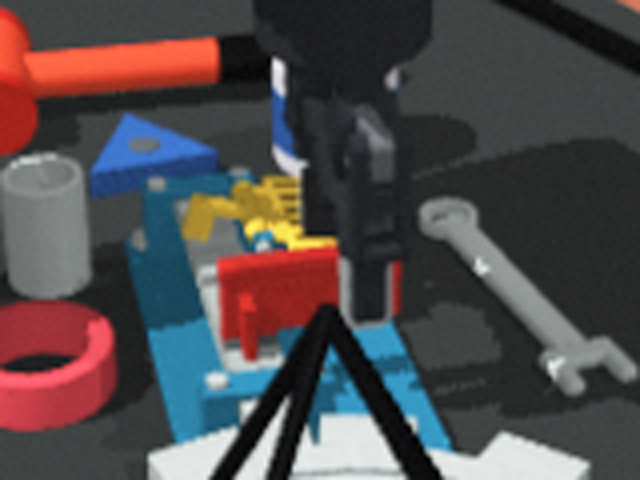

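The near finger is in front of the handle at about (365,290), on the wheel side. The tooth at (205,210) is lifted. I'll press slightly further.

```bash
python3 -m handwheel '[[0,0,1,0,0.87],[0,0,1.5,0,0.87],[0,0,1.5,0,0.87],[0,0,1.5,0,0.87]]' >/dev/null; python3 -c "from h import *; rep()"
```

```text
station x,y,z [-48.1 -32.3  42.3] yaw err -0.0002 t 5.9 gap 0.07430036727125701 F [ 1.5 -0.8  9. ]
```

```bash
python3 -m handwheel '[[0,2,0.3,0,0.87],[0,5,0.3,0,0.87],[0,8,0.3,0,0.87],[0,11,0.3,0,0.87],[0,14,0.3,0,0.87],[0,17,0.3,0,0.87],[0,20,0.3,0,0.87],[0,20,0.3,0,0.87]]' >/dev/null; python3 -c "from h import *; rep()"
```

```text
station x,y,z [-48.5 -50.1  42.3] yaw err -0.0019 t 6.7 gap 0.0745313590357415 F [-0.7 -8.9 11.4]
```

```bash
python3 -m handwheel '[[0,3,0,0,0.87],[0,6,0,0,0.87],[0,9,0,0,0.87],[0,12,0,0,0.87],[0,15,0,0,0.87],[0,18,0,0,0.87],[0,20,0,0,0.87],[0,20,0,0,0.87]]' >/dev/null; python3 -c "from h import *; rep()"
```

```text
station x,y,z [-48.4 -70.1  42.2] yaw err -0.0019 t 7.5 gap 0.0739050312615059 F [-0.3 -7.7 11.4]
```

```bash
python3 -m handwheel '[[0,1.5,0,0,0.87],[0,3,0,0,0.87],[0,3,0,0,0.87]]' >/dev/null; python3 -c "from h import *; rep()"
```

```text
station x,y,z [-48.4 -73.   42.3] yaw err -0.0019 t 7.8 gap 0.07435914621052968 F [-0.3 -8.2 10.9]
```

```bash
python3 -m handwheel '[[0,1,0,0,0.87],[0,2,0,0,0.87],[0,2,0,0,0.87]]' >/dev/null; python3 -c "from h import *; rep()"
python3 -m handwheel '[[0,1,0,0,0.87],[0,1.5,0,0,0.87],[0,1.5,0,0,0.87]]' >/dev/null; python3 -c "from h import *; rep()"
```

```text
station x,y,z [-48.5 -75.   42.3] yaw err -0.002 t 8.1 gap 0.07418926731429544 F [-0.8 -9.1 10.8]
station x,y,z [-48.5 -76.2  42.2] yaw err -0.0021 t 8.4 gap 0.07435781589069501 F [-1.  -9.1 10.6]
```

```bash
python3 -m handwheel '[[0,0.7,0,0,0.87],[0,1.5,0,0,0.87],[0,1.5,0,0,0.87]]' >/dev/null; python3 -c "from h import *; rep()"
python3 - <<'E'
from h import *
a=cam("side")["color"][190:310,250:410]
cv2.imwrite("pics/near4.png",cv2.resize(a,None,fx=4,fy=4,interpolation=cv2.INTER_CUBIC))
E
```

```text
station x,y,z [-48.4 -77.2  42.2] yaw err -0.0024 t 8.7 gap 0.0747133266966175 F [ -2.3 -10.5  11.7]
```

View pics/near4.png

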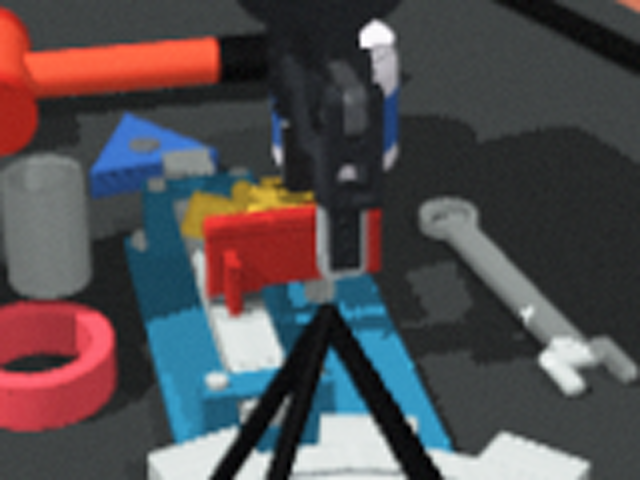

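The handle has moved well back: its left top corner was at (220,262) and is now at (205,218). Force has just started to rise, so I'll push until the stop is clear.

```bash
python3 -m handwheel '[[0,0.7,0,0,0.87],[0,1.5,0,0,0.87],[0,1.5,0,0,0.87]]' >/dev/null; python3 -c "from h import *; rep()"
python3 - <<'E'
from h import *
c=cam("side"); m=masks(c)["red"]; P=pts(c); k=np.zeros_like(m); k[235:275,298:328]=m[235:275,298:328]
p=P[k]*1000-[X,Y,0]; print("handle face y med",np.median(-p[:,0]*np.sin(T)+p[:,1]*np.cos(T)),k.sum())
E
```

```text
station x,y,z [-48.4 -77.2  42.2] yaw err -0.0033 t 9.05 gap 0.0743988256865706 F [ -2.7 -15.7  12.8]
handle face y med -40.25719679814583 510
```

```bash
python3 -m handwheel '[[0,0,-2,0,0.87],[0,0,-5,0,0.87],[0,0,-8,0,0.87],[0,0,-11,0,0.87],[0,0,-14,0,0.87],[0,0,-16,0,0.87],[0,0,-16,0,0.87]]' >/dev/null; python3 -c "from h import *; rep()"
python3 -m handwheel '[[0,-2,0,0,0.87],[0,-4,0,0,0.87],[0,-6,0,0,0.87],[0,-6,0,0,0.87]]' >/dev/null; python3 -c "from h import *; rep()"
```

```text
station x,y,z [-44.6 -77.3  54.2] yaw err -0.0023 t 9.8 gap 0.07421214089621343 F [ -2.4 -10.5  -3.2]
station x,y,z [-47.  -75.6  56.8] yaw err 0.0 t 10.2 gap 0.07453161951890315 F [-0.1 -0.9  0.4]
```

```bash
python3 -m handwheel '[[0,0,-15,0,0.87],[0,0,-30,0,0.87],[0,0,-50,0,0.87],[0,0,-75,0,0.87],[0,0,-110,0,0.87],[0,0,-140,0,0.87],[0,0,-150,0,0.87],[0,0,-150,0,0.87]]' >/dev/null
python3 -m handwheel '[[40,30,0,0,0.87],[80,60,0,0,0.87],[120,90,0,0,0.87],[160,110,0,0,0.87],[190,130,0,0,0.87],[200,140,0,0,0.87],[200,140,0,0,0.87],[200,140,0,0,0.87]]' >/dev/null
python3 - <<'E'
from h import *
rep()
c=cam("side"); m=masks(c)["red"]; P=pts(c); k=np.zeros_like(m); k[235:275,298:328]=m[235:275,298:328]
p=P[k]*1000-[X,Y,0]; print("handle face y med",np.median(-p[:,0]*np.sin(T)+p[:,1]*np.cos(T)))
cv2.imwrite("pics/end.png",cv2.resize(np.hstack([c["color"][190:310,250:410],cam("top")["color"][190:310,260:420]]),None,fx=2.5,fy=2.5,interpolation=cv2.INTER_CUBIC))
E
```

```text
station x,y,z [ 152.3 -215.4  206. ] yaw err 0.0001 t 11.8 gap 0.0739629833659624 F [ 1.3  0.4 -0.6]
handle face y med -40.40756757040679
```

View pics/end.png

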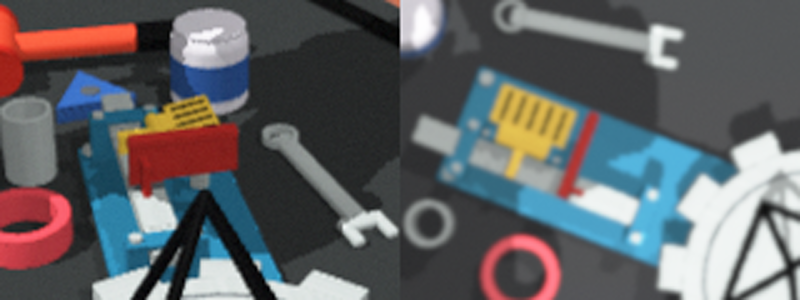

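The bolt is drawn: in the top view its tail sticks out at (435,133) and its nose is clear of the wheel. The catch is up and the hand is clear of everything.

```bash
python3 -c "from h import *; print(workorder.hand_in())"
```

```text
the job is handed in; nothing more can be done
None
```

The turntable is unlocked and the job is handed in: the bolt is drawn to its stop, the catch is back up in the last notch, and the hand is clear; the hand-in returned no verdict.

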